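Isolate the battery case and hold its cover ready for the screws

ROBOT

A 6-joint arm with a two-finger parallel gripper is mounted at the origin on the work surface. World frame = base frame: x ahead of the robot, y to its left, z up, the work surface at z = 0. Lengths are in m, angles in degrees, forces in N, time in s.
With the tool pointing down it reaches from about 0.35 to 0.875 m from the base axis. Payload 4.2 kg.
Tool frame: the origin (TCP) lies at the very end of the fingers, on their centre line; the grasp point (between the pads) lies 19 mm behind it; z points along the fingers, y is the line along which they close (so a half turn about z gives the same grasp; the last joint's range is limited). The gripper opens to 87 mm and grips with 3 to 60 N. Pads are 19 mm wide; open, the fingers measure 117 mm over their backs; the gripper's body (75 mm by 190 mm) begins 51 mm behind the grasp point.
Start: joints at [-52.105, 22.042, 0.453, 0, -68.411, -14.817], TCP at [0.245, -0.575, 0.223] pointing down, gripper open.
Joint ranges: [-179.83, 179.83], [-69.29, 118.12], [-61.27, 80.66], [-181.25, 117.63], [-171.15, -9.14], [-177.46, 177.46]. Speed limits (degrees/s): [159.86, 159.86, 180, 180, 180, 180].

INTERFACE

Orientations are given as a 3x3 rotation matrix whose columns are the frame's x, y, z axes.
In Python, from station import * gives the robot as it stands.
- The arm moves only by the shell command python3 -m pendant 'ROWS'. ROWS is JSON, a list of rows, each an object of numbers: "x", "y", "z": the shift along the world's x, y, z normalised to -1 to 1, where 1 is 250 mm; "rx", "ry", "rz": the turn, a rotation vector about the world's x, y, z normalised to -1 to 1, where 1 is 180 degrees; "claw": the opening, from 0 (shut) to 1 (fully open). A call has exactly 8 rows; each row is the pose to reach, as a shift and turn from the pose commanded when the call began, turning the shorter way round; what a row does not reach only later rows make up. A row lasts 1/8 s, in which the tool goes at most 62.5 mm and 10.7 degrees, less where a joint would pass 70% of its speed; a pose out of reach is approached as far as the arm can. A call with a number of a shift or a turn outside -1 to 1 is refused whole. A call with a gripper value outside its range is refused whole. The fingers move at their own pace and stop on an object; the grip force is fixed at half the most. Time passes only in rows, so rows that repeat a pose let the fingers close, or fill a call up. It gives the time, the measured TCP pose, the force, the opening and the grip force at its end, in the units of the state.
- sense(): the state, without advancing time (a new reading comes with each control period).
- capture(name): name is "scene" or "side" or "wrist"; returns a dict with "color" (400x640x3 uint8, red, green, blue), "mtx" (3x3 intrinsics, pixels), "world_to_cam" (4x4, takes a point from world to camera coordinates). Camera axes: x right, y up, looking along -z (the intrinsics and any distortion apply to the point x, -y, -z); pixel columns grow to the right and rows downward; lengths in m; the calibration is good to about 2 mm. A picture is of the moment at which its call begins. There is no depth.
- finish_job(): hands the job in; it is judged then, once.
Trained networks look in a picture, given as the dict that the camera call returned (one of the last four; its "shot" number tells which), for a name from the list of things; names that differ only in an ending like _2 or _b are one class to them, and where a whole thing is asked for, a point or a joint stands for the part that bears it (a point fixed in the world has none). Each returns a list of dicts, best first, with "conf" (0 to 1); they miss things now and then, are a little off and sometimes report something else, mostly with a low value. They report only what shows in the picture. A call takes as long as a camera call. They do not tell look-alikes from the thing itself.
- search_frame(picture, label): "centre" ([column, row] in pixels, amid what is visible of it).
- regions_of(picture, label): "region" (400x640 bool, what is visible of it) and "centre" ([column, row] in pixels, amid what is visible of it).
The state is a dict: "time_s": time; "joints": joint angles; "joint_velocities": joint speeds; "effort": joint torques, N m; "tcp_pos": TCP position; "ee_rot": TCP orientation; "wrist_force": force on the tool from outside, world axes, zero at the start; "moment": the same for the moment, N m; "gripper_width": opening from 0.0 (shut) to 1.0 (fully open); "gripper_force": force on a finger pad.
Only numpy, scipy, OpenCV 4.12 (cv2) and the standard library are available. Lean on these libraries where they do the work, as an engineer would, in place of code of your own. Each camera call takes 0.05 s, during which the arm holds its last target. There are 200 camera calls.

TASK

First turn the isolator knob on the black battery case until its white pointer line stands on the white index mark. Then pick up the bay's cover (the grey plate with the handle) and hold it level and still about 2 cm above the case's rim, with all four threaded holes wholly visible through the cover's holes from straight above, so that I can start the thumbscrews - finish while still holding it there, the cover clear of the case. Leave the knob on the mark and the other things on the bench where they are.

Things in the scene. Friction and masses are not known exactly. Their poses are not given: they have to be found in the camera images.
- case: Black battery case, fixed to the bench, 50 high. Open bay 120 (x) x 160 (y), walls 5, three cells inside. A closed block 120 x 110 (y), flush with the rim, follows at the bay's +y end and carries the knob. Origin: centre of the bay's underside; z up, rim at 50. Threaded holes (6, each in a 12 brass insert) in the bay's corners at x +-43, y +-62, level with the rim. Lengths in mm.
- knob_axis (a point): On the knob's axis of rotation, at the level of the case's top: case frame (0, 135, 50). Lengths in mm.
- knob_grip (a point): On the knob's axis, 30 above the case's top: height at which to pinch its bar. The black knob is a round skirt 52 across, its top 8 above the case's top, bearing an upright bar 40 long x 12 thick, which rises from 8 to 40 above the case's top. The bar runs through the axis, in line with the pointer. Lengths in mm.
- knob (a joint): Knob angle in rad, growing clockwise seen from above; at 0 the pointer points along the case's +x, so at q it points q clockwise from there. Stops at -0.6 and 2.2. Turns with light friction (about 0.03 N m) and stays where it is left; no spring, no clicks. From the start to the mark is a clockwise turn of 0.55 to 1.5 rad.
- pointer (a point): The pointer: the white line on one half of the bar's top and on the skirt; this point is 28 from the axis, in the pointer's direction. Lengths in mm.
- index_mark (a point): The index mark: the single white radial line (12 x 4, from 27 to 39 from the axis) on the fixed dark disc under the knob; this point is 28 from the axis, on the mark's centre line. Lengths in mm.
- index_disc: The fixed dark disc under the knob, 80 across, 2 thick, on the case's top, centred on the knob's axis. Origin: centre of its underside; z up; its x axis points at the index mark. Lengths in mm.
- cover: The bay's cover: grey-painted plate 112 (its x) x 150 (its y) x 5, about 0.28 kg (0.22 to 0.36), lying on the bench, handle up. Origin: centre of its underside; z up. Four 14 mm holes at x +-43, y +-62, the pattern of the threaded holes; it fits either way round. A black bow handle stands over its centre. Lengths in mm.
- cover_handle (a point): Middle of the handle's bar, 40 above the cover's underside: bar 90 long along the cover's y, 12 thick (x), 10 high (35 to 45 above the underside), clear space of 30 under it, held by a post 10 wide at 40 to either side of the middle. Lengths in mm.
- thread0 (a point): Threaded hole 0 of the case, centre of its mouth: case frame (43, 62, 50). Lengths in mm.
- hole0 (a point): Hole 0 of the cover, centre, at the underside: cover frame (43, 62, 0). Lengths in mm.
- thread1 (a point): Threaded hole 1 of the case, centre of its mouth: case frame (43, -62, 50). Lengths in mm.
- hole1 (a point): Hole 1 of the cover, centre, at the underside: cover frame (43, -62, 0). Lengths in mm.
- thread2 (a point): Threaded hole 2 of the case, centre of its mouth: case frame (-43, -62, 50). Lengths in mm.
- hole2 (a point): Hole 2 of the cover, centre, at the underside: cover frame (-43, -62, 0). Lengths in mm.
- thread3 (a point): Threaded hole 3 of the case, centre of its mouth: case frame (-43, 62, 50). Lengths in mm.
- hole3 (a point): Hole 3 of the cover, centre, at the underside: cover frame (-43, 62, 0). Lengths in mm.
- screwdriver: Bystander: screwdriver lying flat, 180 long. Lengths in mm.
- pliers: Bystander: pliers with blue grips lying flat, 150 long, 14 high; origin on its underside. Lengths in mm.
- tape: Bystander: roll of tape lying flat, 90 across, 19 high; origin on its underside. Lengths in mm.
- glue: Bystander: small green glue bottle standing, 32 across, 75 high; origin on its underside. Lengths in mm.
- screw_tin: Bystander: open round steel tin with thumbscrews, 72 across, 28 high; origin on its underside. Lengths in mm.
- multimeter: Bystander: yellow multimeter lying on its back, 150 x 76 x 42; origin on its underside. Lengths in mm.
- blank_plate: Bystander: square grey-painted blank plate without a handle, 80 x 80 x 5, lying flat (not the cover); origin on its underside. Lengths in mm.
There are look-alikes about, which are no part of the job. Leave any green look-alike of the cover alone.

How it is judged (in metres and radians):
On the way, in this order (a step that is already met when the one before it is completed fails the run):
1. the knob's pointer is on the index mark (horizontal distance between pointer and index_mark below 0.0035 m), for 0.3 s.
2. the cover has been lifted clear of the bench (height (world z) of cover above 0.03 m), for 0.2 s.
At the end, for the whole second after the job is handed in: Fingers hold the cover still (under 20 mm/s, 0.15 rad/s) and level (0.08 rad), underside 8 to 32 mm above the rim, not touching the case, each hole within 4 mm horizontally of its threaded hole (either way round); knob pointer within 3.5 mm of the index mark (horizontal distance between pointer and index_mark below 0.0035 m and ((horizontal distance between hole0 and thread0 below 0.004 m and horizontal distance between hole1 and thread1 below 0.004 m and horizontal distance between hole2 and thread2 below 0.004 m and horizontal distance between hole3 and thread3 below 0.004 m) or (horizontal distance between hole0 and thread2 below 0.004 m and horizontal distance between hole1 and thread3 below 0.004 m and horizontal distance between hole2 and thread0 below 0.004 m and horizontal distance between hole3 and thread1 below 0.004 m)) and z of cover in the frame of case between 0.058 and 0.082 m and angle between cover's own z axis and vertical below 0.08 rad and contact force between the fingers and cover above 1 N and contact force between cover and case below 0.1 N and linear speed of cover below 0.02 m/s and angular speed of cover below 0.15 rad/s); the arm keeps its last pose, push and grip.
It fails at once if a bystander is pushed more than 30 mm (distance of any of screwdriver, pliers, tape, glue, screw_tin, multimeter, blank_plate from where it was at the start of the episode above 0.03 m).
It also fails if it takes over 58 s, if anything falls off the work surface, if the arm or the gripper's body presses on something with over 40 N, if the wrist force passes 120 N, or if a joint passes its speed limit or range.

## Working session

There is one attempt and no reset: what is moved stays moved. The work goes in short steps, Python scripts to look and compute and a shell command to move; the robot and the scene stay as the last step left them, time stands still between calls to the robot, and variables do not carry over. Pictures are saved under pics/ and viewed, at most 10 in all, crops included, and the job is handed in when it is done.

```bash
mkdir -p pics; ls
cat > h.py <<'E'
from station import *
import numpy as np, cv2
def save(c,n,box=None,k=1):
    im=c["color"][:,:,::-1]
    if box: im=im[box[1]:box[3],box[0]:box[2]]
    cv2.imwrite("pics/"+n+".png",cv2.resize(np.ascontiguousarray(im),None,fx=k,fy=k,interpolation=cv2.INTER_CUBIC))
def proj(c,P):
    P=np.atleast_2d(np.asarray(P,float)); T=np.array(c["world_to_cam"]); q=P@T[:3,:3].T+T[:3,3]
    q=q*[1,-1,-1]; u=q@np.array(c["mtx"]).T; return u[:,:2]/u[:,2:]
def back(c,uv,z):
    T=np.array(c["world_to_cam"]); R=T[:3,:3]; o=-R.T@T[:3,3]
    d=np.linalg.inv(np.array(c["mtx"]))@np.array([uv[0],uv[1],1.]); d=R.T@(d*[1,-1,-1])
    return o+d*(z-o[2])/d[2]
E
python3 - <<'E'
from h import *
s=sense();print(s["time_s"],s["gripper_width"],np.round(s["ee_rot"],3).tolist())
for n in("scene","side"):
    c=capture(n);save(c,n)
    print(n,{k:(np.shape(v) if k in("color",) else v) for k,v in c.items() if k not in("color","mtx","world_to_cam")})
    print(np.round(back(c,(320,200),0),3), np.round(-np.array(c["world_to_cam"])[:3,:3].T@np.array(c["world_to_cam"])[:3,3],3))
    for l in("case","cover","knob","index_disc","cover_handle","blank_plate","pointer","index_mark"):
        print(l,[(np.round(d["centre"]).tolist(),round(d["conf"],2)) for d in search_frame(c,l)])
E
```

```text
pics
0.0 0.9989913633930072 [[-0.92, -0.392, -0.001], [-0.392, 0.92, 0.002], [0.0, 0.002, -1.0]]
scene {'shot': 1}
[0.471 0.056 0.   ] [ 1.153 -0.763  1.188]
case [([346.0, 203.0], 0.61), ([398.0, 147.0], 0.19)]
cover [([264.0, 272.0], 0.63), ([154.0, 272.0], 0.61)]
knob [([366.0, 181.0], 0.7)]
index_disc [([363.0, 185.0], 0.7), ([268.0, 274.0], 0.58)]
cover_handle [([268.0, 272.0], 0.85), ([152.0, 268.0], 0.74), ([366.0, 189.0], 0.72)]
blank_plate [([357.0, 144.0], 0.59), ([269.0, 272.0], 0.25)]
pointer [([365.0, 180.0], 0.43)]
index_mark [([364.0, 186.0], 0.69), ([280.0, 211.0], 0.61)]
side {'shot': 2}
[ 0.531 -0.133  0.   ] [0.211 0.957 0.981]
case [([289.0, 244.0], 0.77), ([272.0, 256.0], 0.52)]
cover [([417.0, 153.0], 0.95), ([331.0, 172.0], 0.93)]
knob [([275.0, 257.0], 0.78), ([287.0, 248.0], 0.47)]
index_disc [([276.0, 264.0], 0.73)]
cover_handle [([329.0, 177.0], 0.96), ([415.0, 152.0], 0.8)]
blank_plate [([329.0, 174.0], 0.71), ([313.0, 343.0], 0.67), ([285.0, 246.0], 0.4)]
pointer [([274.0, 256.0], 0.65)]
index_mark [([276.0, 266.0], 0.65), ([279.0, 256.0], 0.27)]
```

View pics/scene.png

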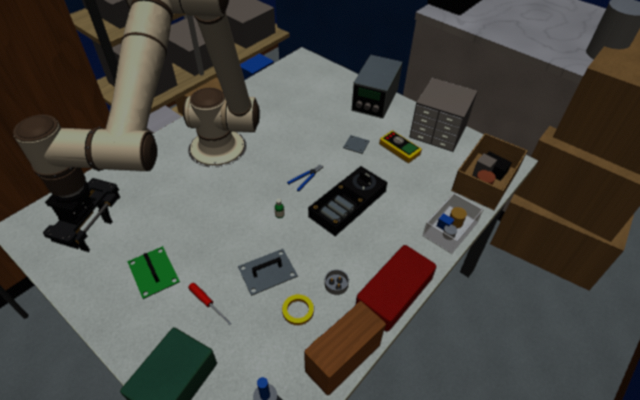

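View pics/side.png

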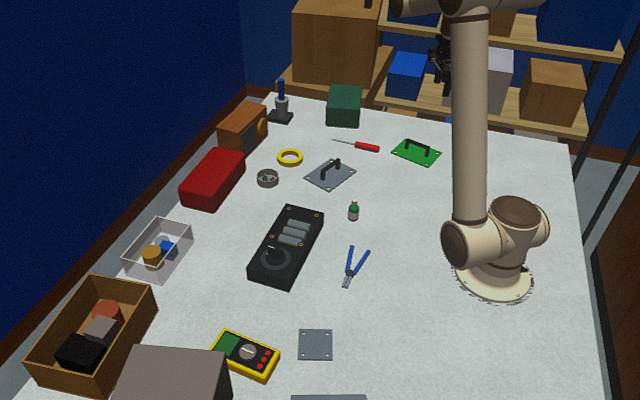

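The scene picture shows two cover-like plates: a grey one with a handle at (268,272) and a green one at (154,272). The grey one fits, and the green is the look-alike. The small grey plate at (357,144) has no handle. The case is at about (347,203), with the knob at its far end (366,181).

Run:
```python
from h import *
a=capture("scene");b=capture("side");w=capture("wrist")
for l,z in(("cover",.005),("cover_handle",.04),("knob",.08),("index_disc",.052),("index_mark",.052),("glue",.04),("screw_tin",.014),("tape",.01),("pliers",.007),("screwdriver",.01)):
    for n,c in(("A",a),("B",b)):
        print(l,n,[np.round(back(c,d["centre"],z)[:2],3).tolist() for d in search_frame(c,l)[:2]])
# case: mask outline at z=.05
for n,c in(("A",a),("B",b)):
    for d in regions_of(c,"case")[:1]:
        m=d["region"].astype(np.uint8);ct=max(cv2.findContours(m,0,2)[0],key=cv2.contourArea)[:,0]
        p=np.array([back(c,q,.05)[:2] for q in ct],np.float32);r=cv2.minAreaRect(p)
        print(n,r)
T=np.array(w["world_to_cam"]);s=sense();o=-T[:3,:3].T@T[:3,3]
print("wcam in tool",np.round(np.array(s["ee_rot"]).T@(o-s["tcp_pos"]),3),np.round(np.array(s["ee_rot"]).T@T[:3,:3].T,2).tolist(),w["mtx"])
box=(230,235,310,305);big=a["color"][235:305,230:310,::-1]
sd=b["color"][140:205,290:370,::-1]
k=6
kn=b["color"][200:295,240:330,::-1]
cv2.imwrite("pics/crop1.png",np.hstack([cv2.resize(np.ascontiguousarray(x),(400,400),interpolation=2) for x in(big,kn)]))
```

```text
cover A [[0.54, -0.276], [0.292, -0.493]]
cover B [[0.284, -0.497], [0.545, -0.286]]
cover_handle A [[0.56, -0.287], [0.314, -0.506]]
cover_handle B [[0.285, -0.436], [0.514, -0.212]]
knob A [[0.573, 0.174], [0.58, -0.303]]
knob B [[0.552, 0.201], [0.687, -0.088]]
index_disc A [[0.574, 0.163], [0.557, 0.077]]
index_disc B [[0.543, 0.206]]
index_mark A [[0.558, 0.161], [0.566, 0.068]]
index_mark B [[0.522, 0.218]]
glue A [[0.551, -0.287], [0.557, 0.074]]
glue B [[0.41, -0.072], [0.542, 0.123]]
screw_tin A [[0.728, -0.161], [0.46, -0.457]]
screw_tin B [[0.72, -0.163]]
tape A [[0.717, -0.333]]
tape B [[0.703, -0.324]]
pliers A [[0.353, 0.119]]
pliers B [[0.364, 0.11], [0.551, 0.087]]
screwdriver A [[0.463, -0.447], [0.722, -0.322]]
screwdriver B [[0.449, -0.468], [0.54, -0.257]]
A ((0.5662703514099121, 0.08950585126876831), (0.2993814945220947, 0.14324951171875), 88.05948638916016)
B ((0.5526751279830933, 0.18870484828948975), (0.07688644528388977, 0.06970219314098358), 18.97323989868164)
wcam in tool [ 0.071 -0.    -0.163] [[-0.0, 0.97, 0.26], [1.0, 0.0, -0.0], [-0.0, 0.26, -0.97]] [[326.37779069   0.         314.15942445]
 [  0.         326.37779069 194.48176974]
 [  0.           0.           1.        ]]
```

View pics/crop1.png

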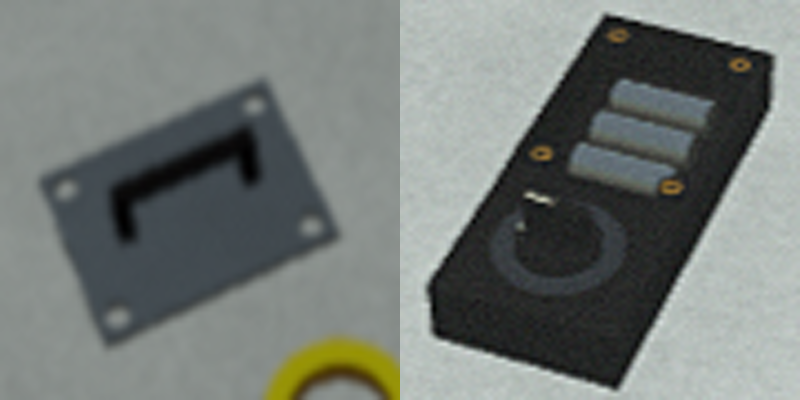

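The crop confirms the grey plate with the bow handle and four holes as the cover. I'll move over it and measure with the wrist camera on the way to the knob.

```bash
python3 -m pendant '[{"x":1,"y":1,"z":0.4,"claw":1},{"x":1,"y":1,"z":0.4,"claw":1},{"x":1,"y":1,"z":0.4,"claw":1},{"x":1,"y":1,"z":0.4,"claw":1},{"x":1,"y":1,"z":0.4,"claw":1},{"x":1,"y":1,"z":0.4,"claw":1},{"x":1,"y":1,"z":0.4,"claw":1},{"x":1,"y":1,"z":0.4,"claw":1}]'
python3 - <<'E'
from h import *
w=capture("wrist");cv2.imwrite("pics/w1raw.png",w["color"][:,:,::-1]);np.savez("w1.npz",**w)
save(w,"w1")
for l in("cover","cover_handle","hole0"):
    for d in regions_of(w,l)[:2]: print(l,np.round(d["centre"]),round(d["conf"],2))
r=regions_of(w,"cover")[0]["region"].astype(np.uint8)
ct=max(cv2.findContours(r,0,2)[0],key=cv2.contourArea)[:,0]
print(cv2.minAreaRect(np.array([back(w,q,.005)[:2] for q in ct],np.float32)))
E
python3 -m pendant '[{"x":0.24,"y":1,"claw":1},{"x":0.24,"y":1,"claw":1},{"x":0.24,"y":1,"claw":1},{"x":0.24,"y":1,"claw":1},{"x":0.24,"y":1,"claw":1},{"x":0.24,"y":1,"claw":1},{"x":0.24,"y":1,"claw":1},{"x":0.24,"y":1,"claw":1}]'
```

```text
cover [361. 212.] 0.77
cover_handle [360. 213.] 0.59
hole0 [363. 210.] 0.84
((0.2821163237094879, -0.4964044690132141), (0.11401861906051636, 0.15031728148460388), 72.7067642211914)$[0]: bad value
$[0]: bad value
```

```bash
python3 -m pendant '[{"x":0,"y":0.8,"claw":1},{"x":0,"y":0.8,"claw":1},{"x":0,"y":0.8,"claw":1},{"x":0,"y":0.8,"claw":1},{"x":0,"y":0.8,"claw":1},{"x":0,"y":0.8,"claw":1},{"x":0,"y":0.8,"claw":1},{"x":0,"y":0.8,"claw":1}]'
python3 - <<'E'
from h import *
w=capture("wrist");np.savez("w2.npz",**w);save(w,"w2")
x=cv2.imread("pics/w1.png");y=cv2.imread("pics/w2.png")
cv2.imwrite("pics/w12.png",cv2.resize(np.vstack([x[:,:],y]),(480,600),interpolation=cv2.INTER_AREA))
for l in("case","knob","index_disc","index_mark","pointer","thread0"):
    for d in regions_of(w,l)[:4]: print(l,np.round(d["centre"]),round(d["conf"],2),d["region"].sum())
E
```

```text
$[0]: bad value
```

View pics/w2.png

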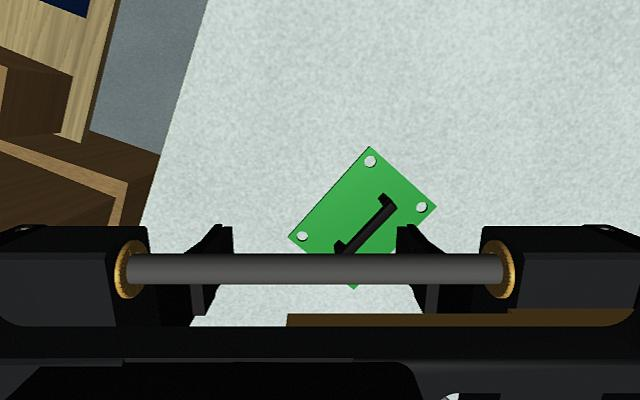

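The rows were refused with "bad value", so the arm hasn't moved; the wrist picture still shows the green plate at (362,212). It also shows that only rows above about 225 are free of the gripper. I'll retry with every field filled in.

```bash
python3 -m pendant '[{"x":1,"y":1,"z":0.4,"rx":0,"ry":0,"rz":0,"claw":0.99},{"x":1,"y":1,"z":0.4,"rx":0,"ry":0,"rz":0,"claw":0.99},{"x":1,"y":1,"z":0.4,"rx":0,"ry":0,"rz":0,"claw":0.99},{"x":1,"y":1,"z":0.4,"rx":0,"ry":0,"rz":0,"claw":0.99},{"x":1,"y":1,"z":0.4,"rx":0,"ry":0,"rz":0,"claw":0.99},{"x":1,"y":1,"z":0.4,"rx":0,"ry":0,"rz":0,"claw":0.99},{"x":1,"y":1,"z":0.4,"rx":0,"ry":0,"rz":0,"claw":0.99},{"x":1,"y":1,"z":0.4,"rx":0,"ry":0,"rz":0,"claw":0.99}]'
```

```text
time_s: 3.75
tcp_pos: [0.4948, -0.3248, 0.3223]
ee_rot: [[-0.92, -0.392, -0.001], [-0.392, 0.92, 0.0], [0.0, 0.001, -1.0]]
wrist_force: [-0.2, -0.1, -0.6]
gripper_width: 0.992
gripper_force: 0.0
```

```bash
python3 -m pendant '[{"x":0.46,"y":0.3,"z":0.2,"rx":0,"ry":0,"rz":0,"claw":0.99},{"x":0.46,"y":0.3,"z":0.2,"rx":0,"ry":0,"rz":0,"claw":0.99},{"x":0.46,"y":0.3,"z":0.2,"rx":0,"ry":0,"rz":0,"claw":0.99},{"x":0.46,"y":0.3,"z":0.2,"rx":0,"ry":0,"rz":0,"claw":0.99},{"x":0.46,"y":0.3,"z":0.2,"rx":0,"ry":0,"rz":0,"claw":0.99},{"x":0.46,"y":0.3,"z":0.2,"rx":0,"ry":0,"rz":0,"claw":0.99},{"x":0.46,"y":0.3,"z":0.2,"rx":0,"ry":0,"rz":0,"claw":0.99},{"x":0.46,"y":0.3,"z":0.2,"rx":0,"ry":0,"rz":0,"claw":0.99}]'
python3 - <<'E'
from h import *
w=capture("wrist");np.savez("w1.npz",**w);save(w,"w1")
r=regions_of(w,"cover")[0];print(r["centre"],r["conf"],r["region"].sum())
ct=max(cv2.findContours(r["region"].astype(np.uint8),0,2)[0],key=cv2.contourArea)[:,0]
print(cv2.minAreaRect(np.array([back(w,q,.005)[:2] for q in ct],np.float32)))
E
python3 -m pendant '[{"x":0,"y":0.25,"z":0,"rx":0,"ry":0,"rz":0,"claw":0.99},{"x":0,"y":0.5,"z":0,"rx":0,"ry":0,"rz":0,"claw":0.99},{"x":0,"y":0.75,"z":0,"rx":0,"ry":0,"rz":0,"claw":0.99},{"x":0,"y":1,"z":0,"rx":0,"ry":0,"rz":0,"claw":0.99},{"x":0,"y":1,"z":0,"rx":0,"ry":0,"rz":0,"claw":0.99},{"x":0,"y":1,"z":0,"rx":0,"ry":0,"rz":0,"claw":0.99},{"x":0,"y":1,"z":0,"rx":0,"ry":0,"rz":0,"claw":0.99},{"x":0,"y":1,"z":0,"rx":0,"ry":0,"rz":0,"claw":0.99}]'
python3 -m pendant '[{"x":0.05,"y":0.25,"z":-0.2,"rx":0,"ry":0,"rz":0,"claw":0.99},{"x":0.05,"y":0.5,"z":-0.2,"rx":0,"ry":0,"rz":0,"claw":0.99},{"x":0.05,"y":0.75,"z":-0.2,"rx":0,"ry":0,"rz":0,"claw":0.99},{"x":0.05,"y":0.8,"z":-0.2,"rx":0,"ry":0,"rz":0,"claw":0.99},{"x":0.05,"y":0.8,"z":-0.2,"rx":0,"ry":0,"rz":0,"claw":0.99},{"x":0.05,"y":0.8,"z":-0.2,"rx":0,"ry":0,"rz":0,"claw":0.99},{"x":0.05,"y":0.8,"z":-0.2,"rx":0,"ry":0,"rz":0,"claw":0.99},{"x":0.05,"y":0.8,"z":-0.2,"rx":0,"ry":0,"rz":0,"claw":0.99}]'
python3 - <<'E'
from h import *
w=capture("wrist");np.savez("w2.npz",**w);save(w,"w2")
x=cv2.imread("pics/w1.png")[:300];y=cv2.imread("pics/w2.png")[:300]
cv2.imwrite("pics/w12.png",np.vstack([x,y]))
E
```

```text
time_s: 4.75
tcp_pos: [0.6096, -0.2503, 0.3727]
ee_rot: [[-0.92, -0.391, 0.0], [-0.391, 0.92, -0.0], [-0.0, -0.0, -1.0]]
wrist_force: [0.1, 0.4, 0.3]
gripper_width: 0.988
gripper_force: 0.0
[319.2, 103.0] 0.83 6775
((0.5385200381278992, -0.2697174847126007), (0.15032319724559784, 0.11193771660327911), 67.6417465209961)
time_s: 5.85
tcp_pos: [0.61, -0.0012, 0.3725]
ee_rot: [[-0.921, -0.39, -0.0], [-0.39, 0.921, -0.0], [0.0, -0.0, -1.0]]
wrist_force: [1.2, -0.3, 0.3]
gripper_width: 0.991
gripper_force: 0.0
time_s: 6.85
tcp_pos: [0.6227, 0.1988, 0.323]
ee_rot: [[-0.921, -0.391, 0.0], [-0.391, 0.921, 0.0], [-0.001, 0.0, -1.0]]
wrist_force: [-0.7, 0.2, 0.2]
gripper_width: 0.991
gripper_force: 0.0
```

View pics/w12.png

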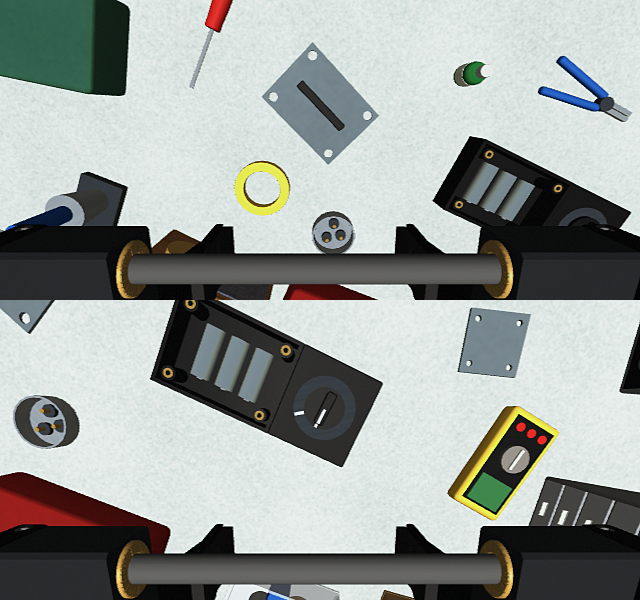

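The top half (over the cover) shows the grey plate at (320,103), its handle bar running (300,84)–(342,128), and its holes at (312,55), (274,97), (365,115) and (328,153). The bottom half (rows less 300) shows brass inserts at (191,4), (286,50), (168,72) and (260,115), the knob at (324,107), the pointer line at (320,117), and the index mark at (298,112).

```bash
cat >> h.py <<'E'
from scipy.optimize import least_squares
PAT=np.array([[43,62],[43,-62],[-43,-62],[-43,62]])/1000.
def fit2(P,Q):  # P pattern->Q world: yaw,t
    a=P-P.mean(0);b=Q-Q.mean(0);th=np.arctan2((a[:,0]*b[:,1]-a[:,1]*b[:,0]).sum(),(a*b).sum())
    R=np.array([[np.cos(th),-np.sin(th)],[np.sin(th),np.cos(th)]]);t=Q.mean(0)-R@P.mean(0)
    return th,t,np.linalg.norm(P@R.T+t-Q,axis=1),R
def cent(im,uv,f,r=9):
    u,v=np.round(uv).astype(int);y0,x0=max(v-r,0),max(u-r,0);p=im[y0:v+r+1,x0:u+r+1].astype(float);m=f(p)
    yy,xx=np.mgrid[:p.shape[0],:p.shape[1]];return np.array([(xx*m).sum(),(yy*m).sum()])/m.sum()+[x0,y0]
brass=lambda p:np.clip(p[...,0]-p[...,2]-30,0,60)
E
python3 - <<'E'
from h import *
w=dict(np.load("w1.npz"));im=w["color"]
print("plate rgb",im[80,330],im[55,312],im[160,420])
hol=lambda p:np.clip(p.min(-1)-165,0,20)
H=[cent(im,u,hol,6) for u in((365,115),(328,153),(274,97),(312,55))]
print(np.round(H,1).tolist())
Q=np.array([back(w,u,.0025)[:2] for u in H])
for k in range(4):
    th,t,e,R=fit2(PAT,np.roll(Q,k,0));
    if e.max()<.02:print("cover",k,np.degrees(th),t,e)
# handle bar
bar=[back(w,u,.045)[:2] for u in((300,84),(342,128))];print("bar",bar,np.mean(bar,0))
w=dict(np.load("w2.npz"));im=w["color"]
B=[cent(im,u,brass) for u in((286,50),(260,115),(168,72),(191,4))];print(np.round(B,1).tolist())
Q=np.array([back(w,u,.05)[:2] for u in B]);print(np.round(Q,4).tolist())
# order: decide thread labels
for sgn in range(4):
    th,t,e,R=fit2(PAT,np.roll(Q,sgn,0))
    if e.max()<.02:
        ax=t+R@[0,.135];print("case",sgn,np.degrees(th),t,e,"axis",ax,proj(w,[*ax,.09]),proj(w,[*ax,.052]))
s=w["color"][70:150,285:375,::-1];cv2.imwrite("pics/kn.png",cv2.resize(np.ascontiguousarray(s),None,fx=6,fy=6,interpolation=2))
E
```

```text
plate rgb [115 131 138] [216 227 223] [215 226 224]
[[366.7, 115.1], [327.8, 153.3], [273.0, 96.6], [312.1, 55.1]]
cover 1 157.47784910627223 [ 0.53871218 -0.27011736] [2.30938233e-05 3.66551170e-04 2.36382183e-04 2.80650247e-04]
cover 3 -22.522150893727776 [ 0.53871218 -0.27011736] [2.36382183e-04 2.80650247e-04 2.30938233e-05 3.66551170e-04]
bar [array([ 0.52272699, -0.30924741]), array([ 0.55544991, -0.22879711])] [ 0.53908845 -0.26902226]
[[285.4, 49.8], [258.9, 114.9], [167.5, 72.4], [190.3, 3.9]]
[[0.5083, 0.1117], [0.5943, 0.1089], [0.5904, -0.0149], [0.5054, -0.0117]]
case 1 178.29455210700095 [0.54959465 0.04849241] [0.0008093  0.00019071 0.00035637 0.00033156] axis [ 0.54557688 -0.08644779] [[99.31032169  0.60190098]] [[119.5182142  10.6594227]]
case 3 -1.7054478929990524 [0.54959465 0.04849241] [0.00035637 0.00033156 0.0008093  0.00019071] axis [0.55361242 0.18343261] [[325.17217468 108.33821401]] [[324.18212496 108.25509015]]
```

View pics/kn.png

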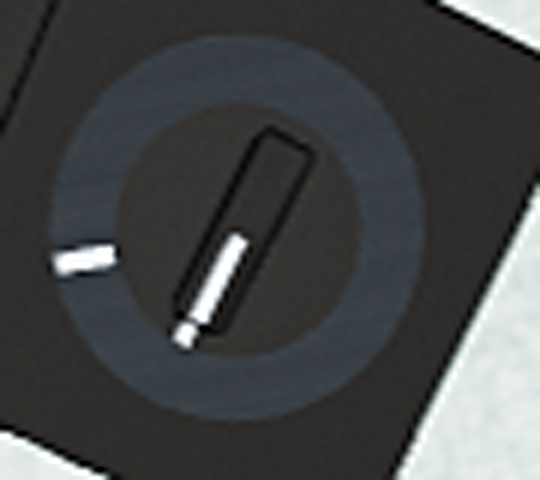

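The crop shows the knob centred near (237,228), the pointer's skirt dash at (184,335) with its bar line up to (238,240), and the index mark at (85,258). The turn from pointer to mark is clockwise, as the description says.

Run:
```python
from h import *
w=dict(np.load("w2.npz"));ax=np.array([.5536,.1834])
f=lambda x,y,z:back(w,(285+(x+.5)/6-.5,70+(y+.5)/6-.5),z)[:2]
for n,x,y,z in(("dot",184,335,.058),("linein",238,240,.09),("lineout",203,315,.09),("mark",85,258,.052),("mark_in",113,254,.052),("mark_out",57,262,.052),("disc",238,228,.052),("barend+",203,318,.09),("barend-",290,142,.09)):
    d=f(x,y,z)-ax;print(n,np.round(d,4),np.hypot(*d).round(4),np.degrees(np.arctan2(d[1],d[0])).round(1))
a=f(203,318,.09)-f(290,142,.09);print("bar",np.degrees(np.arctan2(a[1],a[0])),"len",np.hypot(*a))
s=sense();R=np.array(s["ee_rot"]);print("tool y ang",np.degrees(np.arctan2(R[1,1],R[0,1])),s["tcp_pos"],s["joints"])
```

```text
dot [ 0.0241 -0.0022] 0.0242 -5.3
linein [ 0.0017 -0.0004] 0.0018 -13.1
lineout [ 0.0176 -0.0011] 0.0176 -3.5
mark [ 0.0177 -0.028 ] 0.0331 -57.6
mark_in [ 0.0146 -0.0228] 0.0271 -57.3
mark_out [ 0.0209 -0.0332] 0.0392 -57.9
disc [-0.0008 -0.0002] 0.0008 -164.5
barend+ [ 0.0181 -0.0008] 0.0181 -2.7
barend- [-0.019   0.0016] 0.0191 175.3
bar -3.7054702444489154 len 0.03716593149505611
tool y ang 113.00505935383973 [0.62263042 0.19907328 0.32288358] [ 3.18812189e+01  2.24061433e+01  1.51177933e+01  1.21415337e-03
 -8.26871731e+01 -9.88763144e+01]
```

```bash
python3 -m pendant '[{"x":-0.276,"y":-0.063,"z":-0.6,"rx":0,"ry":0,"rz":0.45,"claw":0.99},{"x":-0.276,"y":-0.063,"z":-0.6,"rx":0,"ry":0,"rz":0.45,"claw":0.99},{"x":-0.276,"y":-0.063,"z":-0.6,"rx":0,"ry":0,"rz":0.45,"claw":0.99},{"x":-0.276,"y":-0.063,"z":-0.6,"rx":0,"ry":0,"rz":0.45,"claw":0.99},{"x":-0.276,"y":-0.063,"z":-0.6,"rx":0,"ry":0,"rz":0.45,"claw":0.99},{"x":-0.276,"y":-0.063,"z":-0.6,"rx":0,"ry":0,"rz":0.45,"claw":0.99},{"x":-0.276,"y":-0.063,"z":-0.6,"rx":0,"ry":0,"rz":0.45,"claw":0.99},{"x":-0.276,"y":-0.063,"z":-0.6,"rx":0,"ry":0,"rz":0.45,"claw":0.99}]'
python3 -m pendant '[{"x":0,"y":0,"z":0,"rx":0,"ry":0,"rz":0.4,"claw":0.6},{"x":0,"y":0,"z":0,"rx":0,"ry":0,"rz":0.4,"claw":0.6},{"x":0,"y":0,"z":0,"rx":0,"ry":0,"rz":0.4,"claw":0.6},{"x":0,"y":0,"z":0,"rx":0,"ry":0,"rz":0.4,"claw":0.6},{"x":0,"y":0,"z":0,"rx":0,"ry":0,"rz":0.4,"claw":0.6},{"x":0,"y":0,"z":0,"rx":0,"ry":0,"rz":0.4,"claw":0.6},{"x":0,"y":0,"z":0,"rx":0,"ry":0,"rz":0.4,"claw":0.6},{"x":0,"y":0,"z":0,"rx":0,"ry":0,"rz":0.4,"claw":0.6}]'
python3 - <<'E'
from h import *
s=sense();R=np.array(s["ee_rot"]);print(s["time_s"],np.degrees(np.arctan2(R[1,1],R[0,1])),s["tcp_pos"],np.round(s["joints"],1))
E
```

```text
time_s: 7.9
tcp_pos: [0.5537, 0.184, 0.1728]
ee_rot: [[0.247, -0.969, 0.0], [-0.969, -0.247, 0.0], [-0.0, -0.0, -1.0]]
wrist_force: [-0.2, 0.0, -0.3]
gripper_width: 0.994
gripper_force: 0.0
time_s: 8.9
tcp_pos: [0.5536, 0.184, 0.1728]
ee_rot: [[0.998, -0.07, 0.0], [-0.07, -0.998, 0.0], [0.0, -0.0, -1.0]]
wrist_force: [1.0, 1.1, 0.1]
gripper_width: 0.599
gripper_force: 0.0
8.9 -94.03547375239916 [0.55360274 0.18403293 0.17276229] [ 34.3  20.3  -9.8   0.  -59.9  51.7]
```

```bash
python3 -m pendant '[{"x":0,"y":-0.002,"z":-0.2,"rx":0,"ry":0,"rz":0,"claw":0.6},{"x":0,"y":-0.002,"z":-0.4,"rx":0,"ry":0,"rz":0,"claw":0.6},{"x":0,"y":-0.002,"z":-0.427,"rx":0,"ry":0,"rz":0,"claw":0.6},{"x":0,"y":-0.002,"z":-0.427,"rx":0,"ry":0,"rz":0,"claw":0.6},{"x":0,"y":-0.002,"z":-0.427,"rx":0,"ry":0,"rz":0,"claw":0},{"x":0,"y":-0.002,"z":-0.427,"rx":0,"ry":0,"rz":0,"claw":0},{"x":0,"y":-0.002,"z":-0.427,"rx":0,"ry":0,"rz":0,"claw":0},{"x":0,"y":-0.002,"z":-0.427,"rx":0,"ry":0,"rz":0,"claw":0}]'
```

```text
time_s: 9.9
tcp_pos: [0.5536, 0.1839, 0.0662]
ee_rot: [[0.998, -0.068, 0.001], [-0.068, -0.998, 0.0], [0.001, -0.0, -1.0]]
wrist_force: [0.4, 0.2, 0.9]
gripper_width: 0.231
gripper_force: 0.0
```

```bash
python3 -m pendant '[{"x":0,"y":0,"z":0,"rx":0,"ry":0,"rz":0,"claw":0},{"x":0,"y":0,"z":0,"rx":0,"ry":0,"rz":0,"claw":0},{"x":0,"y":0,"z":0,"rx":0,"ry":0,"rz":0,"claw":0},{"x":0,"y":0,"z":0,"rx":0,"ry":0,"rz":-0.04,"claw":0},{"x":0,"y":0,"z":0,"rx":0,"ry":0,"rz":-0.08,"claw":0},{"x":0,"y":0,"z":0,"rx":0,"ry":0,"rz":-0.12,"claw":0},{"x":0,"y":0,"z":0,"rx":0,"ry":0,"rz":-0.16,"claw":0},{"x":0,"y":0,"z":0,"rx":0,"ry":0,"rz":-0.2,"claw":0}]'
python3 -m pendant '[{"x":0,"y":0,"z":0,"rx":0,"ry":0,"rz":-0.04,"claw":0},{"x":0,"y":0,"z":0,"rx":0,"ry":0,"rz":-0.08,"claw":0},{"x":0,"y":0,"z":0,"rx":0,"ry":0,"rz":-0.097,"claw":0},{"x":0,"y":0,"z":0,"rx":0,"ry":0,"rz":-0.097,"claw":0},{"x":0,"y":0,"z":0,"rx":0,"ry":0,"rz":-0.097,"claw":0},{"x":0,"y":0,"z":0,"rx":0,"ry":0,"rz":-0.097,"claw":0},{"x":0,"y":0,"z":0,"rx":0,"ry":0,"rz":-0.097,"claw":0},{"x":0,"y":0,"z":0,"rx":0,"ry":0,"rz":-0.097,"claw":0}]'
python3 - <<'E'
from h import *
w=capture("wrist");np.savez("w3.npz",**w);c=capture("side");np.savez("s3.npz",**c)
s=w["color"][100:400,120:520,::-1];t=c["color"][210:300,230:350,::-1]
cv2.imwrite("pics/w3.png",np.hstack([s,cv2.resize(np.ascontiguousarray(t),(400,300),interpolation=2)]))
R=np.array(sense()["ee_rot"]);print(np.degrees(np.arctan2(R[1,0],R[0,0])))
E
```

```text
time_s: 10.9
tcp_pos: [0.5537, 0.1838, 0.066]
ee_rot: [[0.764, -0.645, 0.0], [-0.645, -0.764, -0.0], [0.0, -0.0, -1.0]]
wrist_force: [-0.4, -1.7, 2.3]
gripper_width: 0.137
gripper_force: 30.0
time_s: 11.9
tcp_pos: [0.5538, 0.1839, 0.066]
ee_rot: [[0.539, -0.842, 0.001], [-0.842, -0.539, 0.0], [0.0, -0.001, -1.0]]
wrist_force: [0.4, -0.7, 2.5]
gripper_width: 0.135
gripper_force: 30.0
-57.36837839661192
```

View pics/w3.png

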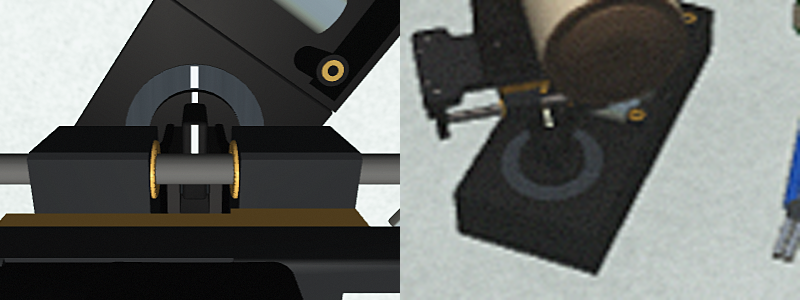

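The wrist view shows the white line on the bar collinear with the index mark, both at column 194 of the crop. I'll release, rise, and check from above.

```bash
python3 -m pendant '[{"x":0,"y":0,"z":0,"rx":0,"ry":0,"rz":0,"claw":0.6},{"x":0,"y":0,"z":0,"rx":0,"ry":0,"rz":0,"claw":0.6},{"x":0,"y":0,"z":0,"rx":0,"ry":0,"rz":0,"claw":0.6},{"x":0,"y":0,"z":0.25,"rx":0,"ry":0,"rz":0,"claw":0.6},{"x":0,"y":0,"z":0.5,"rx":0,"ry":0,"rz":0,"claw":0.6},{"x":0,"y":0,"z":0.75,"rx":0,"ry":0,"rz":0,"claw":0.6},{"x":0,"y":0,"z":1,"rx":0,"ry":0,"rz":0,"claw":0.6},{"x":0,"y":0,"z":1,"rx":0,"ry":0,"rz":0,"claw":0.6}]'
python3 - <<'E'
from h import *
w=capture("wrist");np.savez("w4.npz",**w)
p=proj(w,[.5536,.1834,.058])[0].astype(int);print(p)
x0,y0=p[0]-60,max(p[1]-60,0)
cv2.imwrite("pics/w4.png",cv2.resize(np.ascontiguousarray(w["color"][y0:y0+100,x0:x0+120,::-1]),None,fx=5,fy=5,interpolation=2));print(x0,y0)
E
```

```text
time_s: 13.0
tcp_pos: [0.5556, 0.1847, 0.3224]
ee_rot: [[0.539, -0.842, 0.012], [-0.842, -0.539, 0.006], [0.001, -0.013, -1.0]]
wrist_force: [0.7, 0.6, -0.7]
gripper_width: 0.595
gripper_force: 0.0
[318 162]
258 102
```

View pics/w4.png

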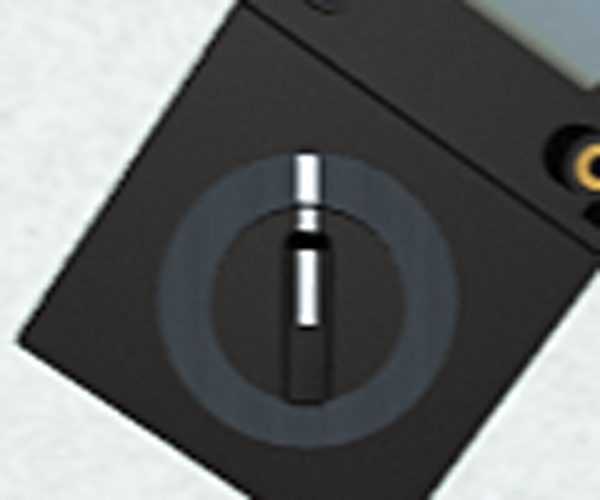

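The pointer's line and the index mark coincide (column 308 of the crop). Now to the cover.

```bash
python3 -m pendant '[{"x":-0.06,"y":-0.25,"z":0,"rx":0,"ry":0,"rz":-0.05,"claw":0.6},{"x":-0.06,"y":-0.5,"z":0,"rx":0,"ry":0,"rz":-0.1,"claw":0.6},{"x":-0.06,"y":-0.75,"z":0,"rx":0,"ry":0,"rz":-0.15,"claw":0.6},{"x":-0.06,"y":-1,"z":0,"rx":0,"ry":0,"rz":-0.2,"claw":0.6},{"x":-0.06,"y":-1,"z":0,"rx":0,"ry":0,"rz":-0.25,"claw":0.6},{"x":-0.06,"y":-1,"z":0,"rx":0,"ry":0,"rz":-0.306,"claw":0.6},{"x":-0.06,"y":-1,"z":0,"rx":0,"ry":0,"rz":-0.306,"claw":0.6},{"x":-0.06,"y":-1,"z":0,"rx":0,"ry":0,"rz":-0.306,"claw":0.6}]'
python3 -m pendant '[{"x":0,"y":-0.25,"z":0,"rx":0,"ry":0,"rz":0,"claw":0.6},{"x":0,"y":-0.5,"z":0,"rx":0,"ry":0,"rz":0,"claw":0.6},{"x":0,"y":-0.75,"z":0,"rx":0,"ry":0,"rz":0,"claw":0.6},{"x":0,"y":-0.815,"z":0,"rx":0,"ry":0,"rz":0,"claw":0.6},{"x":0,"y":-0.815,"z":0,"rx":0,"ry":0,"rz":0,"claw":0.6},{"x":0,"y":-0.815,"z":0,"rx":0,"ry":0,"rz":0,"claw":0.6},{"x":0,"y":-0.815,"z":0,"rx":0,"ry":0,"rz":0,"claw":0.6},{"x":0,"y":-0.815,"z":0,"rx":0,"ry":0,"rz":0,"claw":0.6}]'
python3 - <<'E'
from h import *
s=sense();R=np.array(s["ee_rot"]);print(s["tcp_pos"],np.degrees(np.arctan2(R[1,1],R[0,1])))
w=capture("wrist");im=w["color"];np.savez("w5.npz",**w)
hol=lambda p:np.clip(p.min(-1)-165,0,20)
th=np.radians(157.478);Rr=np.array([[np.cos(th),-np.sin(th)],[np.sin(th),np.cos(th)]])
W=PAT@Rr.T+[.5387,-.2701];U=proj(w,np.c_[W,np.full(4,.0025)]);print(np.round(U,1).tolist())
H=[cent(im,u,hol,6) for u in U];print(np.round(H,1).tolist())
Q=np.array([back(w,u,.0025)[:2] for u in H]);t,c,e,_=fit2(PAT,Q);print(np.degrees(t),c,e)
cv2.imwrite("pics/w5.png",im[:,:,::-1])
E
```

```text
time_s: 14.05
tcp_pos: [0.5382, -0.066, 0.3148]
ee_rot: [[-0.38, -0.925, -0.002], [-0.925, 0.38, -0.0], [0.001, 0.002, -1.0]]
wrist_force: [-0.3, -1.3, -0.3]
gripper_width: 0.603
gripper_force: 0.0
time_s: 15.05
tcp_pos: [0.5388, -0.2688, 0.3162]
ee_rot: [[-0.38, -0.925, 0.001], [-0.925, 0.38, -0.0], [-0.0, -0.001, -1.0]]
wrist_force: [-0.6, -0.1, 0.2]
gripper_width: 0.6
gripper_force: 0.0
[ 0.5387677  -0.26884849  0.31615152] 157.645609991117
[[344.3, 113.0], [342.1, 197.4], [285.3, 197.3], [283.6, 112.8]]
[[344.2, 112.9], [342.1, 197.3], [285.4, 197.1], [283.7, 112.7]]
157.44355299080047 [ 0.53857775 -0.27025865] [2.27226760e-04 8.47669821e-05 1.24588026e-04 1.85138603e-04]
```

```bash
python3 -m pendant '[{"x":0,"y":-0.005,"z":-0.25,"rx":0,"ry":0,"rz":0,"claw":0.6},{"x":0,"y":-0.005,"z":-0.5,"rx":0,"ry":0,"rz":0,"claw":0.6},{"x":0,"y":-0.005,"z":-0.7,"rx":0,"ry":0,"rz":0,"claw":0.6},{"x":0,"y":-0.005,"z":-0.9,"rx":0,"ry":0,"rz":0,"claw":0.6},{"x":0,"y":-0.005,"z":-1,"rx":0,"ry":0,"rz":0,"claw":0.6},{"x":0,"y":-0.005,"z":-1,"rx":0,"ry":0,"rz":0,"claw":0.6},{"x":0,"y":-0.005,"z":-1,"rx":0,"ry":0,"rz":0,"claw":0.6},{"x":0,"y":-0.005,"z":-1,"rx":0,"ry":0,"rz":0,"claw":0.6}]'
python3 -m pendant '[{"x":0,"y":0,"z":-0.1,"rx":0,"ry":0,"rz":0,"claw":0.6},{"x":0,"y":0,"z":-0.18,"rx":0,"ry":0,"rz":0,"claw":0.6},{"x":0,"y":0,"z":-0.18,"rx":0,"ry":0,"rz":0,"claw":0.6},{"x":0,"y":0,"z":-0.18,"rx":0,"ry":0,"rz":0,"claw":0},{"x":0,"y":0,"z":-0.18,"rx":0,"ry":0,"rz":0,"claw":0},{"x":0,"y":0,"z":-0.18,"rx":0,"ry":0,"rz":0,"claw":0},{"x":0,"y":0,"z":-0.18,"rx":0,"ry":0,"rz":0,"claw":0},{"x":0,"y":0,"z":-0.18,"rx":0,"ry":0,"rz":0,"claw":0}]'
python3 -m pendant '[{"x":0,"y":0,"z":0,"rx":0,"ry":0,"rz":0,"claw":0},{"x":0,"y":0,"z":0,"rx":0,"ry":0,"rz":0,"claw":0},{"x":0,"y":0,"z":0,"rx":0,"ry":0,"rz":0,"claw":0},{"x":0,"y":0,"z":0.1,"rx":0,"ry":0,"rz":0,"claw":0},{"x":0,"y":0,"z":0.2,"rx":0,"ry":0,"rz":0,"claw":0},{"x":0,"y":0,"z":0.3,"rx":0,"ry":0,"rz":0,"claw":0},{"x":0,"y":0,"z":0.4,"rx":0,"ry":0,"rz":0,"claw":0},{"x":0,"y":0,"z":0.5,"rx":0,"ry":0,"rz":0,"claw":0}]'
python3 - <<'E'
from h import *
s=sense();R=np.array(s["ee_rot"]);print(s["tcp_pos"],np.degrees(np.arctan2(R[1,1],R[0,1])),s["gripper_width"])
E
```

```text
time_s: 16.1
tcp_pos: [0.5397, -0.2714, 0.0677]
ee_rot: [[-0.382, -0.924, 0.004], [-0.924, 0.382, -0.001], [-0.0, -0.004, -1.0]]
wrist_force: [-0.4, -1.0, 0.5]
gripper_width: 0.601
gripper_force: 0.0
time_s: 17.1
tcp_pos: [0.5385, -0.2712, 0.0209]
ee_rot: [[-0.382, -0.924, 0.0], [-0.924, 0.382, -0.0], [0.0, -0.0, -1.0]]
wrist_force: [-0.5, -0.2, 0.7]
gripper_width: 0.132
gripper_force: 30.0
time_s: 18.1
tcp_pos: [0.5376, -0.2707, 0.1452]
ee_rot: [[-0.383, -0.924, -0.002], [-0.924, 0.383, 0.001], [-0.0, 0.003, -1.0]]
wrist_force: [-0.5, 0.3, -3.7]
gripper_width: 0.135
gripper_force: 30.0
[ 0.53757952 -0.2707355   0.1451966 ] 157.5104419950357 0.1346909988385644
```

```bash
python3 -m pendant '[{"x":0.044,"y":0.15,"z":0,"rx":0,"ry":0,"rz":0.02,"claw":0},{"x":0.044,"y":0.3,"z":0,"rx":0,"ry":0,"rz":0.04,"claw":0},{"x":0.044,"y":0.45,"z":0,"rx":0,"ry":0,"rz":0.06,"claw":0},{"x":0.044,"y":0.6,"z":0,"rx":0,"ry":0,"rz":0.08,"claw":0},{"x":0.044,"y":0.75,"z":0,"rx":0,"ry":0,"rz":0.1,"claw":0},{"x":0.044,"y":0.85,"z":0,"rx":0,"ry":0,"rz":0.1155,"claw":0},{"x":0.044,"y":0.95,"z":0,"rx":0,"ry":0,"rz":0.1155,"claw":0},{"x":0.044,"y":1,"z":0,"rx":0,"ry":0,"rz":0.1155,"claw":0}]'
python3 -m pendant '[{"x":0,"y":0.1,"z":0,"rx":0,"ry":0,"rz":0,"claw":0},{"x":0,"y":0.2,"z":0,"rx":0,"ry":0,"rz":0,"claw":0},{"x":0,"y":0.275,"z":0,"rx":0,"ry":0,"rz":0,"claw":0},{"x":0,"y":0.275,"z":0,"rx":0,"ry":0,"rz":0,"claw":0},{"x":0,"y":0.275,"z":-0.04,"rx":0,"ry":0,"rz":0,"claw":0},{"x":0,"y":0.275,"z":-0.08,"rx":0,"ry":0,"rz":0,"claw":0},{"x":0,"y":0.275,"z":-0.12,"rx":0,"ry":0,"rz":0,"claw":0},{"x":0,"y":0.275,"z":-0.12,"rx":0,"ry":0,"rz":0,"claw":0}]'
python3 - <<'E'
from h import *
s=sense();R=np.array(s["ee_rot"]);print(s["tcp_pos"],np.degrees(np.arctan2(R[1,1],R[0,1])),s["gripper_width"])
w=capture("wrist");np.savez("w6.npz",**w);c=capture("scene");np.savez("c6.npz",**c)
d=capture("side");np.savez("d6.npz",**d)
x=w["color"][:300,120:520,::-1];y=cv2.resize(np.ascontiguousarray(c["color"][150:250,290:410,::-1]),(400,300),interpolation=2)
z=cv2.resize(np.ascontiguousarray(d["color"][190:290,230:350,::-1]),(400,300),interpolation=2)
cv2.imwrite("pics/w6.png",np.vstack([np.hstack([x,y]),np.hstack([z,np.zeros_like(z)])]))
E
```

```text
time_s: 19.1
tcp_pos: [0.5487, -0.0202, 0.1448]
ee_rot: [[-0.028, -1.0, -0.002], [-1.0, 0.028, 0.0], [-0.0, 0.002, -1.0]]
wrist_force: [0.1, -0.6, -3.1]
gripper_width: 0.132
gripper_force: 30.0
time_s: 20.1
tcp_pos: [0.5486, 0.0469, 0.1144]
ee_rot: [[-0.03, -1.0, -0.003], [-1.0, 0.03, -0.001], [0.001, 0.003, -1.0]]
wrist_force: [-1.6, 0.1, -2.8]
gripper_width: 0.134
gripper_force: 30.0
[0.5486382  0.04693957 0.1143798 ] 178.29029439766313 0.13385731573869342
```

View pics/w6.png

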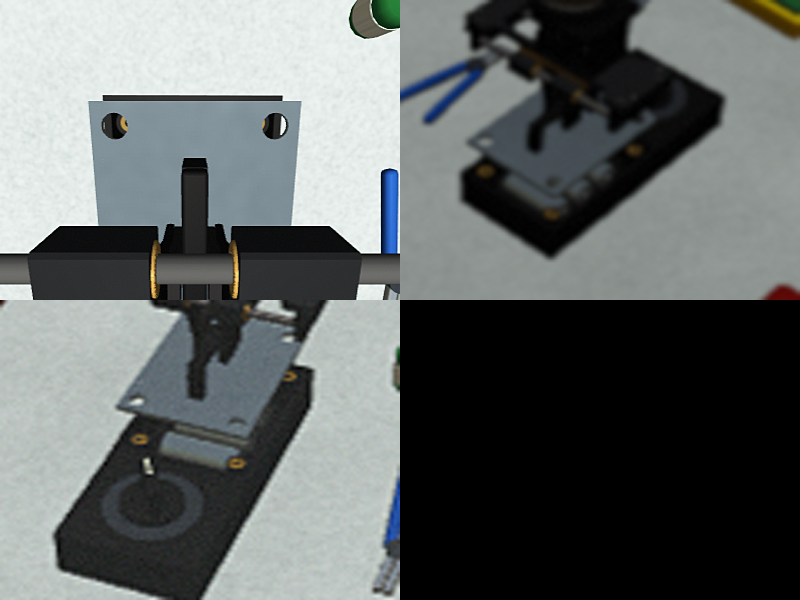

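The wrist view (upper left) shows the cover level in the grip. Its two near holes at crop (115,125) and (275,125) show brass through them, offset by parallax only. The side view shows the knob still on the mark. I'll lower to 2 cm and measure the holes against the inserts.

```bash
python3 -m pendant '[{"x":0.003,"y":0.003,"z":-0.03,"rx":0,"ry":0,"rz":0,"claw":0},{"x":0.003,"y":0.003,"z":-0.06,"rx":0,"ry":0,"rz":0,"claw":0},{"x":0.003,"y":0.003,"z":-0.094,"rx":0,"ry":0,"rz":0,"claw":0},{"x":0.003,"y":0.003,"z":-0.094,"rx":0,"ry":0,"rz":0,"claw":0},{"x":0.003,"y":0.003,"z":-0.094,"rx":0,"ry":0,"rz":0,"claw":0},{"x":0.003,"y":0.003,"z":-0.094,"rx":0,"ry":0,"rz":0,"claw":0},{"x":0.003,"y":0.003,"z":-0.094,"rx":0,"ry":0,"rz":0,"claw":0},{"x":0.003,"y":0.003,"z":-0.094,"rx":0,"ry":0,"rz":0,"claw":0}]'
python3 - <<'E'
from h import *
s=sense();w=capture("wrist");np.savez("w7.npz",**w);im=w["color"].astype(int)
zt=s["tcp_pos"][2]-.0209+.005
grey=(abs(im-[115,131,138]).max(-1)<45)&(im[...,2]-im[...,0]>8)
g=(~grey).astype(np.uint8);th=np.radians(-1.705);Rc=np.array([[np.cos(th),-np.sin(th)],[np.sin(th),np.cos(th)]])
n,lab,st,ce=cv2.connectedComponentsWithStats(g,connectivity=4)
for T in PAT[1:3]:
    W=Rc@T+[.5496,.0485];u=proj(w,[*W,zt])[0];v,c=int(round(u[1])),int(round(u[0]))
    k=lab[v,c];b=st[k];print("thread",W.round(4),"expected hole px",u.round(1),"blob",b,ce[k].round(1),"top hole world",back(w,(b[0]+(b[2]-1)/2,b[1]+(b[3]-1)/2),zt).round(4))
    br=cent(w["color"],proj(w,[*W,.05])[0],brass,6);print(" brass vis px",br.round(1),"expected",proj(w,[*W,.05])[0].round(1))
x=w["color"][70:200,200:460,::-1];cv2.imwrite("pics/w7.png",cv2.resize(np.ascontiguousarray(x),None,fx=3,fy=3,interpolation=2))
E
```

```text
time_s: 21.25
tcp_pos: [0.5503, 0.0483, 0.0925]
ee_rot: [[-0.029, -1.0, 0.0], [-1.0, 0.029, 0.0], [-0.0, -0.0, -1.0]]
wrist_force: [0.2, -0.1, -3.8]
gripper_width: 0.133
gripper_force: 30.0
thread [ 0.5907 -0.0148] expected hole px [234.8 124.5] blob [222 113  26  26 543] [234.1 125.5] top hole world [ 0.5909 -0.0142  0.0766]
 brass vis px [241.1 123.3] expected [244.9 122.3]
thread [ 0.5048 -0.0122] expected hole px [395.4 124.5] blob [381 113  27  26 541] [394.6 125.6] top hole world [ 0.5055 -0.0117  0.0766]
 brass vis px [388.3 123.5] expected [385.  122.3]
```

View pics/w7.png

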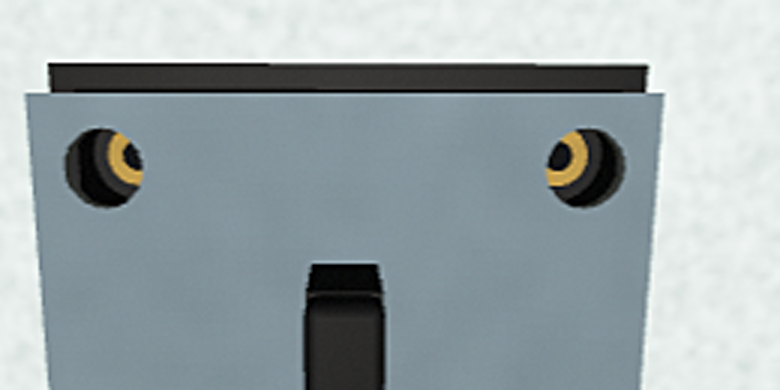

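Both visible holes sit about 0.8 mm from where they should be over their inserts, against a limit of 4 mm. The cover is level about 21 mm above the rim, and the brass shows symmetrically through the holes at crop (126,155) and (560,155). I'll hand in.

```bash
python3 -c "
from station import *
s=sense();print(s['time_s'],s['tcp_pos'],s['gripper_force']);print(finish_job())"
```

```text
21.3 [0.55032449 0.04833101 0.0924307 ] 30.000026933848858
the job is handed in; nothing more can be done
None
```

I handed the job in at 21.3 s, with the knob on its index mark and the cover held level about 21 mm above the rim; the two holes I could see were within about 1 mm of their threads, the other two were out of view, and no verdict came back.

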